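# Hook the glaze-sample tray in to the stop and load the tall vial

## Task

Hook a fingertip behind the far lip of the grey sample tray and drag it towards you, flat on the bench, until its whole front edge sits flush against the wooden stop strip. Then take the tall vial out of the bench rack and stand it fully down in the empty hole of the tray's vial block. Finish with the tray still flush, leave the short vials standing in their holes and do not knock the bowl.

Things in the scene. Friction and masses are not known exactly. Their poses are not given: they have to be found in the camera images.
- stop: wooden strip screwed to the bench, 20 (x) x 320 (y) x 22 (z) mm, between the robot and the tray; origin at the centre of its underside; its +x axis points away from the robot, towards the tray, so the face that the tray must meet lies at x = +10 mm
- tray: loose grey open tray, 160 (x) x 180 (y) x 50 mm high, upright walls 5 mm thick, 0.5 to 1 kg, front 55 to 90 mm clear of the strip and a little askew; origin at the centre of its underside, front (-x) faces the strip, far lip = top of its +x wall. Vial block in it: 50 (x) x 140 (y) mm, centred at tray x = -30, top 45 mm above bench, holes at tray y = -35 and +35; rest of tray empty
- tray_lip (a point): middle of the far lip's outer top edge: tray x = +80 mm, y = 0, 50 mm above the bench
- tray_front_left (a point): front left bottom corner of the tray: tray x = -80, y = +90 mm, 10 mm above its underside
- tray_front_right (a point): front right bottom corner of the tray: tray x = -80, y = -90 mm, 10 mm above its underside
- tray_free_hole (a point): centre of the mouth of the tray block's empty hole (tray x = -30, y = -35 mm, 45 mm above the bench); round, 27 mm wide, 30 mm deep, so a vial fully down has its foot 15 mm above the bench; z up
- rack: wooden bench rack, fixed, 140 (x) x 50 (y) x 45 mm high, to the left or to the right of the tray; origin at the centre of its underside; two holes 27 mm wide, 30 mm deep at rack x = -35 and +35 mm, y = 0, one holding the tall vial and the other a short one, either way round
- tall_vial_center (a point): centre of the tall vial: white cylinder 24 mm in diameter and 90 mm high with black cap (the top 16 mm), about 40 g; starts standing in the bench rack, its foot 15 mm and its top 105 mm above the bench; z along the vial
- short_vial_center (a point): centre of the short vial in the bench rack: same look and diameter, 60 mm high, top 75 mm above the bench; stays there
- tray_vial_center (a point): centre of the short vial, 60 mm high, that stands in the tray block's other hole (tray y = +35 mm), top 75 mm above the bench; it rides along with the tray
- bowl: fixed terracotta bowl, 120 mm wide and 55 mm high, on the side of the tray where the rack is not; origin under its centre; bystander
Not all that is in view belongs to the job. Leave any blue or orange look-alike of the part that bears tray_vial_center alone.

How it is judged (in metres and radians):
On the way, in this order (a step that is already met when the one before it is completed fails the run):
1. with a finger behind (or over) the far lip and touching the tray, the tray is drawn to less than 40 mm from the strip (contact force between the fingers and tray above 0.3 N and x of the grasp point in the frame of tray above 0.06 m and x of tray in the frame of stop below 0.13 m).
2. the tray's front is flush against the strip, both front corners within 6 mm of it, while the tall vial still stands in the bench rack (x of each of tray_front_left, tray_front_right in the frame of stop below 0.016 m and distance of tall_vial_center from where it was at the start of the episode below 0.01 m), for 0.2 s.
3. the tall vial stands fully down in the tray block's free hole (horizontal distance between tall_vial_center and tray_free_hole below 0.009 m and z of tall_vial_center in the frame of tray_free_hole below 0.021 m and angle between tall_vial_center's own z axis and vertical below 0.15 rad), for 0.2 s.
At the end, for the whole second after the job is handed in: Tray flat, both front corners within 6 mm of the strip, front edge within its length; tall vial upright (0.15 rad) in the tray's free hole, within 6 mm of fully down; tray's short vial still upright in its hole; rack's short vial within 10 mm of its start (all of step 3 and x of each of tray_front_left, tray_front_right in the frame of stop below 0.016 m and y of tray_front_left in the frame of stop below 0.165 m and y of tray_front_right in the frame of stop above -0.165 m and height (world z) of tray below 0.005 m and angle between tray's own z axis and vertical below 0.05 rad and z of tray_vial_center in the frame of tray_free_hole below 0.006 m and angle between tray_vial_center's own z axis and vertical below 0.15 rad and distance of short_vial_center from where it was at the start of the episode below 0.01 m); the robot touches nothing.
It fails at once if the tray is lifted more than 15 mm or tipped more than 0.2 rad (height (world z) of tray above 0.015 m or angle between tray's own z axis and vertical above 0.2 rad).
It fails at once if the rack's short vial is moved more than 20 mm (distance of short_vial_center from where it was at the start of the episode above 0.02 m).
It fails at once if the tray's short vial is pulled out or tipped (z of tray_vial_center in the frame of tray_free_hole above 0.02 m or angle between tray_vial_center's own z axis and vertical above 0.4 rad).
It fails at once if the bowl is struck (over 5 N) (contact force between any of the arm, the fingers and bowl above 5 N).
It also fails if it takes over 53 s, if anything falls off the work surface, if the arm or the gripper's body presses on something with over 40 N, if the wrist force passes 120 N, or if a joint passes its speed limit or range.

## Robot

A 6-joint arm with a two-finger parallel gripper is mounted at the origin on the work surface. World frame = base frame: x ahead of the robot, y to its left, z up, the work surface at z = 0. Lengths are in m, angles in degrees, forces in N, time in s.
With the tool pointing down it reaches from about 0.3 to 1 m from the base axis. Payload 5.1 kg.
Tool frame: the origin (TCP) lies midway between the tips of the shut fingers; the grasp point (between the pads) lies 19 mm behind it; z points along the fingers, y is the direction in which the jaws open and shut (so a half turn about z gives the same grasp; the last joint's range is limited). The gripper opens to 95 mm and grips with 3 to 60 N. Pads are 20 mm wide; open, the fingers measure 119 mm over their backs; the gripper's body (75 mm by 180 mm) begins 59 mm behind the grasp point.
Start: joints at [67.689, 7.093, 94.555, -0, 78.352, -4.733], TCP at [0.196, 0.62, 0.215] pointing down, gripper open.
Joint ranges: [-149.61, 149.61], [-58.7, 133.49], [1.44, 155.28], [-77.14, 257.14], [18.33, 153.61], [-166.67, 166.67]. Speed limits (degrees/s): [147.25, 147.25, 180, 180, 180, 180].

## Interface

Orientations are given as [roll, pitch, yaw] about the fixed x, y, z axes, in that order (R = Rz(yaw) Ry(pitch) Rx(roll)).
In Python, from bench import arm, sensors, vision gives the robot as it stands. Calls block until the motion is done:
- arm.movep(position, orientation): joint-space move of the TCP to a pose.
- arm.move_straight(position, ori=None, vel=0.15, contact_N=None): straight line of the TCP; ori=None keeps the orientation; vel is the mean speed in m/s. With contact_N (N) it stops when the force on the tool has changed by that much, and returns True; else False.
- arm.set_joints(angles): joint-space move.
- arm.set_gripper(opening, grasp_force=None): opening from 0.0 (shut) to 1.0 (fully open); grasp_force is the grip in N (None keeps the last); returns when the fingers have stopped.
- arm.wait(seconds).
- arm.ik(position, orientation): joint angles nearest the present ones, or None.
- sensors.observe(): the state.
- vision.read_camera(name): name is "scene" or "top"; returns the picture (420x560x3 uint8, red, green, blue); there is no depth.
- vision.camera_params(name): a dict with "vertical_fov" (degrees; the focal length in pixels is half the picture's height over the tangent of half this angle, whatever the lens; pixels are square), "cx", "cy" (the principal point, pixels), "world_to_cam" (4x4, takes a point from world to camera coordinates). Camera axes: x right, y up, looking along -z (the intrinsics and any distortion apply to the point x, -y, -z); pixel columns grow to the right and rows downward; lengths in m; the calibration is good to about 2 mm. A picture is of the moment at which its call begins. camera_params takes no time and is no camera call.
A pose or a line that the arm cannot do raises arm.PlanningError and nothing moves.
- arm.finish_job(): hands the job in, once; it reports no verdict.
Trained networks look in the newest picture that a camera, given by its name, has taken for a name from the list of things; names that differ only in an ending like _2 or _b are one class to them, and where a whole thing is asked for, a point or a joint stands for the part that bears it (a point fixed in the world has none). Each returns a list of dicts, best first, with "conf" (0 to 1); they miss things now and then, are a little off and sometimes report something else, mostly with a low value. They report only what shows in the picture. A call takes as long as a camera call. They do not tell look-alikes from the thing itself.
- vision.search_frame(camera, thing): "point" ([row, column] in pixels, amid what is visible of it).
- vision.trace(camera, thing): "pixels" (420x560 bool, what is visible of it) and "point" ([row, column] in pixels, amid what is visible of it).
The state is a dict: "clock": time; "joint_positions": joint angles; "dq": joint speeds; "tau": joint torques, N m; "eef_pos": TCP position; "orientation": TCP orientation; "contact_force": force on the tool from outside, world axes, zero at the start; "ft_torque": the same for the moment, N m; "gripper_width": opening from 0.0 (shut) to 1.0 (fully open).
Only numpy, scipy, OpenCV 4.12 (cv2) and the standard library are available. Lean on these libraries where they do the work, as an engineer would, in place of code of your own. Each camera call takes 0.05 s, during which the arm holds its last target.

## Working session

There is one attempt and no reset: what is moved stays moved. The work goes in short steps, each a Python script; the robot and the scene stay as the last script left them, time stands still between calls to the robot, and variables do not carry over. Pictures are saved under pics/ and viewed, and the job is handed in when it is done.

```bash
ls; mkdir -p pics; python3 - <<'E'
from bench import arm, sensors, vision
import cv2
for n in ("scene","top"):
    im=vision.read_camera(n); cv2.imwrite(f"pics/{n}0.png",im[:,:,::-1])
    p=vision.camera_params(n); print(n,p)
    for t in ["tray","stop","rack","bowl","tall_vial_center","short_vial_center","tray_free_hole","tray_lip","tray_front_left","tray_front_right"]:
        print(t,[(r["point"],round(r["conf"],2)) for r in vision.search_frame(n,t)])
print(sensors.observe())
E
```

```text
pics
scene {'vertical_fov': 44.30905267215628, 'cx': 271.672538421914, 'cy': 214.76270443722174, 'world_to_cam': array([[ 0.19038714,  0.98165393,  0.01040714, -0.12727563],
       [-0.65096012,  0.11830113,  0.74983716,  0.33522995],
       [ 0.73484941, -0.14953399,  0.66154057, -1.56346554],
       [ 0.        ,  0.        ,  0.        ,  1.        ]])}
tray [([228.9, 281.7], 0.79), ([203.1, 122.2], 0.74)]
stop [([182.0, 263.3], 0.69), ([228.0, 284.1], 0.26), ([164.4, 385.8], 0.24)]
rack [([193.1, 389.0], 0.76)]
bowl [([205.9, 121.0], 0.66)]
tall_vial_center [([165.0, 385.3], 0.67), ([195.4, 388.5], 0.56)]
short_vial_center [([186.9, 399.0], 0.69)]
tray_free_hole [([230.6, 284.7], 0.55)]
tray_lip [([230.1, 285.5], 0.95), ([205.0, 120.9], 0.58)]
tray_front_left [([224.3, 286.5], 0.78)]
tray_front_right [([227.6, 283.0], 0.66)]
top {'vertical_fov': 53.26827632804995, 'cx': 285.95227504572495, 'cy': 213.96048905820118, 'world_to_cam': array([[ 0.02709927, -0.99909053,  0.03292012, -0.03252381],
       [ 0.99015933,  0.03135101,  0.13638772, -0.56261034],
       [-0.13729576,  0.02890
[... 474 characters left out ...]
.93), ([257.1, 411.5], 0.26)]
{'clock': 1.1, 'joint_positions': array([ 6.76901293e+01,  7.09336108e+00,  9.45567242e+01,  2.45166709e-03,
        7.83540368e+01, -4.73348621e+00]), 'dq': array([ 0.05582824, -0.06196279,  0.09869638,  0.00940739, -0.06458558,
        0.07605788]), 'tau': array([-1.02075974e-03, -4.17587113e+01, -3.60234118e+01,  7.75533216e-02,
        4.29161021e-02, -2.02310770e-05]), 'eef_pos': array([0.19629761, 0.619616  , 0.2146391 ]), 'orientation': array([-1.79996090e+02, -2.73312786e-03,  1.62423120e+02]), 'contact_force': array([-0.17589319,  0.15075052,  0.09604446]), 'ft_torque': array([-0.04483911,  0.01319066, -0.01019233]), 'gripper_width': 1.0035766196333236}
```

View pics/scene0.png

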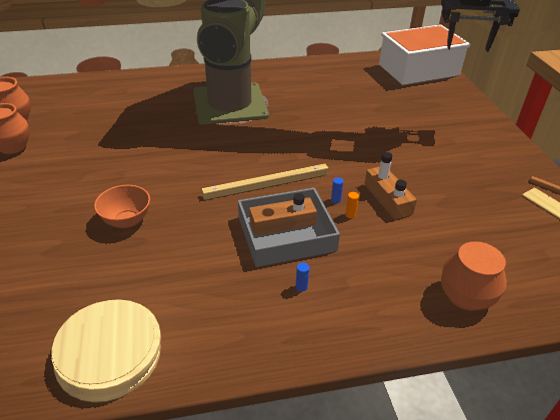

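View pics/top0.png

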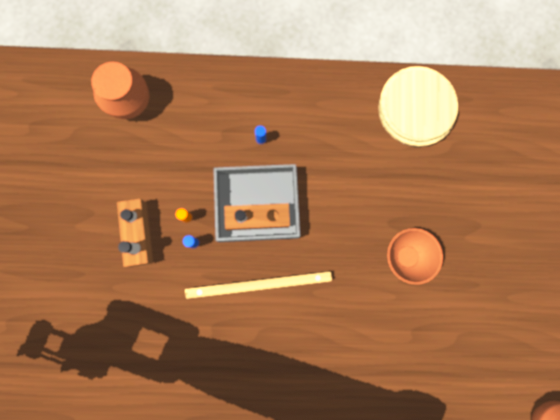

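```bash
cat > h.py <<'E'
from bench import arm, sensors, vision
import numpy as np, cv2
from scipy.optimize import minimize
def proj(n,P):
    p=vision.camera_params(n); P=np.atleast_2d(P); W=p["world_to_cam"]
    c=P@W[:3,:3].T+W[:3,3]; f=210/np.tan(np.radians(p["vertical_fov"]/2))
    return np.stack([p["cx"]+f*c[:,0]/-c[:,2], p["cy"]-f*c[:,1]/-c[:,2]],1)
def ray(n,row,col,z):
    p=vision.camera_params(n); W=p["world_to_cam"]; f=210/np.tan(np.radians(p["vertical_fov"]/2))
    d=W[:3,:3].T@np.array([(col-p["cx"])/f,-(row-p["cy"])/f,-1]); o=-W[:3,:3].T@W[:3,3]
    return o+d*(z-o[2])/d[2]
def box(lx,ly,z0,z1): return np.array([[a*lx/2,b*ly/2,z] for a in(-1,1) for b in(-1,1) for z in(z0,z1)])
def cyl(d,z0,z1): 
    t=np.linspace(0,2*np.pi,24,False); return np.array([[d/2*np.cos(a),d/2*np.sin(a),z] for a in t for z in (z0,z1)])
def place(M,x,y,yaw):
    c,s=np.cos(yaw),np.sin(yaw); return M@np.array([[c,s,0],[-s,c,0],[0,0,1]])+[x,y,0]
S=4
def hullmask(n,P):
    h=cv2.convexHull(proj(n,P).astype(np.float32))[:,0]
    m=np.zeros((420*S,560*S),np.uint8); cv2.fillConvexPoly(m,np.round((h+.5)*S*16).astype(np.int32),1,shift=4); return m
def fit(masks,M,x0,yawfree=True):
    big={n:cv2.resize(m.astype(np.uint8),None,fx=S,fy=S,interpolation=cv2.INTER_NEAREST) for n,m in masks.items()}
    def cost(q):
        q=[q[0]/100,q[1]/100,(q[2]/10 if yawfree else x0[2])]; t=0
        for n,b in big.items():
            h=hullmask(n,place(M,*q)); t+=1-(h&b).sum()/((h|b).sum()+1)
        return t/len(big)
    q0=np.array([x0[0]*100,x0[1]*100,x0[2]*10]); q0=q0 if yawfree else q0[:2]
    r=minimize(cost,q0,method="Nelder-Mead",options=dict(initial_simplex=np.vstack([q0]+[q0+1.0*e for e in np.eye(len(q0))]),xatol=.005,fatol=1e-4))
    return np.array([r.x[0]/100,r.x[1]/100,r.x[2]/10 if yawfree else x0[2]]),1-r.fun
E
python3 - <<'E'
from h import *
import pickle
D={}
print(vision.camera_params("top").keys())
for n in ("scene","top"):
    vision.read_camera(n)
    for t in ["tray","stop","rack","bowl","tall_vial_center","short_vial_center","tray_vial_center"]:
        r=vision.trace(n,t); D[n,t]=r
        print(n,t,[(np.round(q["point"]),round(q["conf"],2),q["pixels"].sum()) for q in r])
pickle.dump(D,open("d.pkl","wb"))
def pick(n,t,rc):
    return min(D[n,t],key=lambda q:np.hypot(*(np.array(q["point"])-rc)))["pixels"]
dims={"tray":(box(.16,.18,0,.05),(229,282),(201,254),0.05),"stop":(box(.02,.32,0,.022),(182,263),(282,259),.02),"rack":(box(.14,.05,0,.045),(193,389),(231,138),.04),"bowl":(cyl(.12,.05,.055),(206,121),(257,412),.05)}
for t,(M,s,p,z) in dims.items():
    g=ray("top",*p,z)
    for cams in (["top"],["scene"],["top","scene"]):
        try:
            ms={n:pick(n,t,{"scene":s,"top":p}[n]) for n in cams}
            q,iou=fit(ms,M,[g[0],g[1],0.02],t!="bowl"); print(t,cams,q.round(4),np.degrees(q[2]).round(2),round(iou,3))
        except Exception as e: print(t,cams,e)
E
```

```text
dict_keys(['vertical_fov', 'cx', 'cy', 'world_to_cam'])
scene tray [(array([226., 284.]), 0.82, np.int64(5785))]
scene stop [(array([182., 264.]), 0.97, np.int64(1460))]
scene rack [(array([194., 391.]), 0.87, np.int64(1368)), (array([165., 388.]), 0.55, np.int64(280))]
scene bowl [(array([195., 388.]), 0.68, np.int64(1438)), (array([207., 120.]), 0.57, np.int64(1895)), (array([163., 387.]), 0.24, np.int64(271))]
scene tall_vial_center [(array([165., 386.]), 0.56, np.int64(285))]
scene short_vial_center [(array([227., 287.]), 0.5, np.int64(5671)), (array([189., 398.]), 0.44, np.int64(180))]
scene tray_vial_center [(array([278., 299.]), 0.87, np.int64(305)), (array([204., 352.]), 0.83, np.int64(286)), (array([202., 300.]), 0.72, np.int64(146)), (array([189., 332.]), 0.65, np.int64(248))]
top tray [(array([200., 257.]), 0.77, np.int64(6002))]
top stop [(array([284., 260.]), 0.81, np.int64(1384)), (array([203., 256.]), 0.29, np.int64(6091))]
top rack []
top bowl [(array([258., 413.]), 0.73, np.int64(2423))]
top tall_vial_center [(array([247., 130.]), 0.76, np.int64(236))]
top short_vial
[... 210 characters left out ...]
ray([135., 262.]), 0.43, np.int64(183)), (array([202., 259.]), 0.39, np.int64(6068))]
tray ['top'] [0.5883 0.0518 0.0764] 4.38 0.964
tray ['scene'] [0.5853 0.0485 0.0738] 4.23 0.954
tray ['top', 'scene'] [0.5874 0.0501 0.0731] 4.19 0.943
stop ['top'] [0.4089 0.0406 0.145 ] 8.31 0.944
stop ['scene'] [0.4049 0.0369 0.1507] 8.63 0.907
stop ['top', 'scene'] [0.4087 0.0402 0.1444] 8.27 0.875
rack ['top'] min() iterable argument is empty
rack ['scene'] [0.5109 0.3123 0.1808] 10.36 0.83
rack ['top', 'scene'] min() iterable argument is empty
bowl ['top'] [ 0.4801 -0.2944  0.02  ] 1.15 0.974
bowl ['scene'] [ 0.4789 -0.2994  0.02  ] 1.15 0.849
bowl ['top', 'scene'] [ 0.4804 -0.2957  0.02  ] 1.15 0.897
```

```bash
python3 - <<'E'
from h import *
import pickle
D=pickle.load(open("d.pkl","rb"))
def pick(n,t,rc):
    return min(D[n,t],key=lambda q:np.hypot(*(np.array(q["point"])-rc)))["pixels"]
st=np.array([.4087,.0402,.1444]);tr=np.array([.5874,.0501,.0731])
def rel(p,f):
    c,s=np.cos(f[2]),np.sin(f[2]);d=p[:2]-f[:2];return np.round([c*d[0]+s*d[1],-s*d[0]+c*d[1]],4)
print("tray in stop",rel(tr,st))
V={"tall":("tall_vial_center",(165,386),(247,130),.015,.105),"short":("short_vial_center",(189,398),(216,128),.045,.075),
"trayv":("tray_vial_center",(202,300),(212,243),.045,.075),
"blueback":("tray_vial_center",(278,299),(135,262),0,.06),"orange":("tray_vial_center",(204,352),(212,182),0,.06),"blueL":("tray_vial_center",(189,332),(243,190),0,.06)}
for k,(t,s,p,z0,z1) in V.items():
    if k=="tall": z0=.045
    for cams in (["top"],["scene"],["top","scene"]):
        ms={n:pick(n,t,{"scene":s,"top":p}[n]) for n in cams}
        g=ray("top",*p,(z0+z1)/2); q,iou=fit(ms,cyl(.024,z0,z1),[g[0],g[1],0],False)
        print(k,cams,q[:2].round(4),round(iou,3),"in tray",rel(q,tr),"in stop",rel(q,st))
for n in ("top","scene"):
    im=cv2.imread(f"pics/{n}0.png"); c=(300,180) if n=="scene" else (230,210)
    k=3; x0,y0=c[0]-133,c[1]-100
    z=cv2.resize(im[y0:y0+200,x0:x0+266],None,fx=k,fy=k,interpolation=cv2.INTER_CUBIC)
    def line(P):
        u=((proj(n,P)+.5-[x0,y0])*k).astype(int); cv2.polylines(z,[u.reshape(-1,1,2)],True,(0,255,255),1)
    def rect(lx,ly,zz,q): return place(np.array([[a*lx/2,b*ly/2,zz] for a,b in((-1,-1),(1,-1),(1,1),(-1,1))]),*q)
    line(rect(.16,.18,.05,tr));line(rect(.02,.32,.022,st));line(rect(.14,.05,.045,[.5109,.3123,.1808]))
    for y in(-.035,.035): line(place(cyl(.027,.045,.045)[::2]+[-.03,y,0],*tr))
    cv2.imwrite(f"pics/{n}_ov.png",z)
E
```

```text
tray in stop [ 0.1783 -0.0159]
tall ['top'] [0.4798 0.3077] 0.928 in tray [-0.0885  0.2648] in stop [0.1088 0.2545]
tall ['scene'] [0.4774 0.3043] 0.929 in tray [-0.0911  0.2615] in stop [0.106  0.2515]
tall ['top', 'scene'] [0.4789 0.3048] 0.867 in tray [-0.0896  0.2619] in stop [0.1075 0.2517]
short ['top'] [0.5484 0.3219] 0.925 in tray [-0.019   0.2739] in stop [0.1788 0.2586]
short ['scene'] [0.5453 0.3193] 0.926 in tray [-0.0223  0.2716] in stop [0.1754 0.2565]
short ['top', 'scene'] [0.5472 0.3191] 0.847 in tray [-0.0205  0.2712] in stop [0.1772 0.2561]
trayv ['top'] [0.5549 0.0833] 0.859 in tray [-0.0299  0.0355] in stop [0.1509 0.0216]
trayv ['scene'] [0.5538 0.0798] 0.805 in tray [-0.0314  0.0321] in stop [0.1493 0.0183]
trayv ['top', 'scene'] [0.5545 0.0816] 0.783 in tray [-0.0305  0.0338] in stop [0.1502 0.02  ]
blueback ['top'] [0.7458 0.0495] 0.928 in tray [ 0.1579 -0.0121] in stop [ 0.3349 -0.0393]
blueback ['scene'] [0.7418 0.0445] 0.844 in tray [ 0.1536 -0.0169] in stop [ 0.3302 -0.0437]
blueback ['top', 'scene'] [0.7443 0.0477] 0.778 in tray [ 0.1563 -0.0139] in stop [ 0.3332 -0.0409]
orange ['top'] [0.5543 0.2103] 0.928 in tray [-0.0213  0.1622] in stop [0.1686 0.1474]
orange ['scene'] [0.5511 0.2068] 0.892 in tray [-0.0248  0.1589] in stop [0.1649 0.1443]
orange ['top', 'scene'] [0.5526 0.2075] 0.828 in tray [-0.0232  0.1596] in stop [0.1665 0.1449]
blueL ['top'] [0.4984 0.1923] 0.824 in tray [-0.0784  0.1483] in stop [0.1106 0.1376]
blueL ['scene'] [0.4933 0.1879] 0.908 in tray [-0.0838  0.1444] in stop [0.105 0.134]
blueL ['top', 'scene'] [0.496  0.1878] 0.762 in tray [-0.0811  0.144 ] in stop [0.1076 0.1335]
```

View pics/top_ov.png

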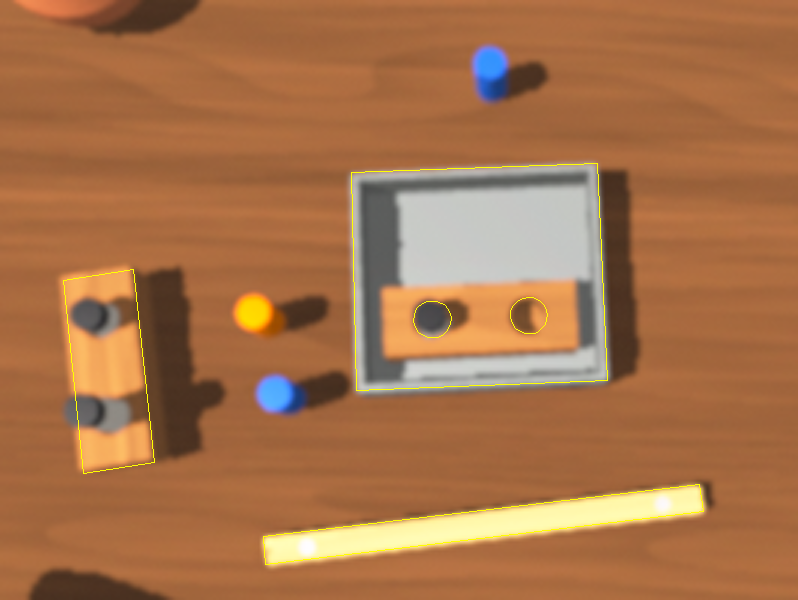

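View pics/scene_ov.png

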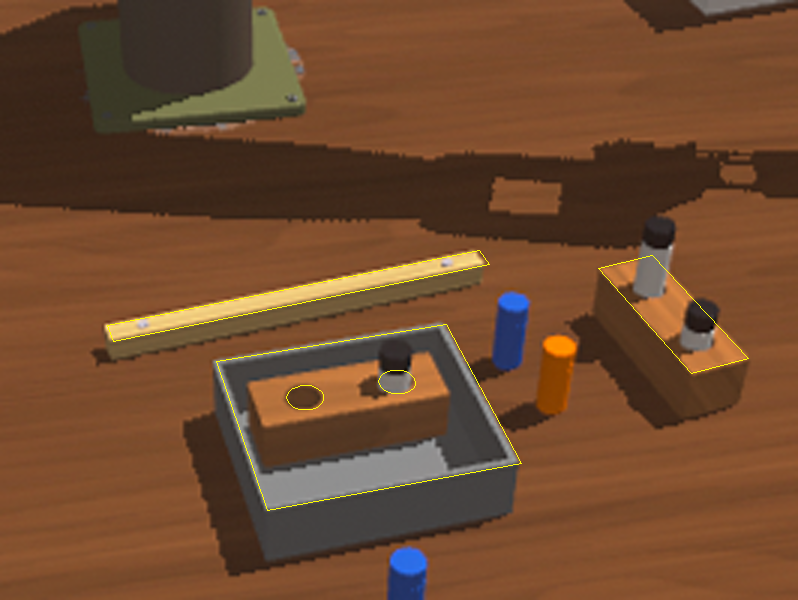

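```bash
cat >> h.py <<'E'
ST=np.array([.4087,.0402,.1444]);TR=np.array([.5874,.0501,.0731])
def w(f,x,y,z): return np.append(place(np.array([[x,y,0]]),*f)[0,:2],z)
def ob():
    o=sensors.observe(); print("t",round(o["clock"],2),"p",np.round(o["eef_pos"],4),"o",np.round(o["orientation"],1),"F",np.round(o["contact_force"],1),"g",round(o["gripper_width"],3)); return o
E
python3 - <<'E'
from h import *
y=np.degrees(TR[2])
for yy in (y,y+180):
    print(yy,arm.ik(w(TR,.1,0,.15),[180,0,yy]))
yaw=y+180
j=arm.ik(w(TR,.1,0,.15),[180,0,yaw])
arm.movep(w(TR,.1,0,.15),[180,0,yaw]); ob()
print(arm.move_straight(w(TR,.1,0,.02),vel=.12,contact_N=8)); ob()
cv2.imwrite("pics/s1.png",vision.read_camera("scene")[:,:,::-1]);cv2.imwrite("pics/t1.png",vision.read_camera("top")[:,:,::-1])
E
```

```text
4.188321482406318 [ 3.17078026e-01  1.44949435e+01  9.24285610e+01 -2.54444375e-14
  7.30764954e+01  8.61287565e+01]
184.1883214824063 [  0.31707803  14.49494355  92.42856101   0.          73.07649544
 -93.87124346]
t 4.55 p [0.6871 0.0583 0.1502] o [ 180.     0.  -175.7] F [0.6 0.1 0.4] g 1.003
False
t 5.78 p [0.6881 0.0574 0.0213] o [-1.800e+02  1.000e-01 -1.758e+02] F [ 0.3 -0.4 -1.1] g 0.999
```

View pics/s1.png

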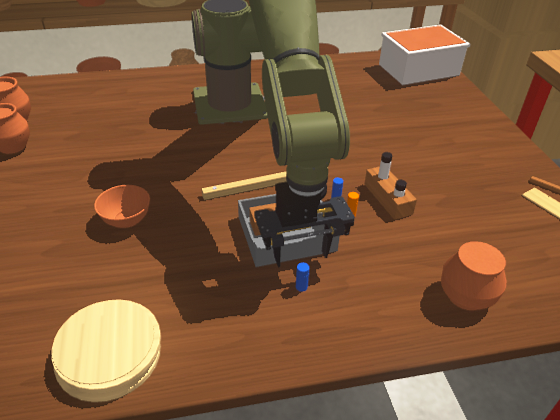

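The fingers (columns ~277 and ~327, rows 235–255) stand behind the far lip, clear of the blue vial at (303,278). Next is the drag.

```bash
python3 - <<'E'
from h import *
o=ob(); yaw=180+np.degrees(ST[2])
def instop(p):
    c,s=np.cos(ST[2]),np.sin(ST[2]);d=p[:2]-ST[:2];return np.round([c*d[0]+s*d[1],-s*d[0]+c*d[1]],4)
print(instop(o["eef_pos"]))
print(arm.move_straight(w(ST,.20,-.021,.02),[180,0,yaw],vel=.05,contact_N=35)); print(instop(ob()["eef_pos"]))
print(arm.move_straight(w(ST,.165,-.020,.02),[180,0,yaw],vel=.025,contact_N=18)); print(instop(ob()["eef_pos"]))
arm.wait(.3); ob()
cv2.imwrite("pics/s2.png",vision.read_camera("scene")[:,:,::-1]);cv2.imwrite("pics/t2.png",vision.read_camera("top")[:,:,::-1])
a=cv2.imread("pics/s2.png")[130:270,180:440];b=cv2.imread("pics/t2.png")[130:330,100:400]
cv2.imwrite("pics/c2.png",np.vstack([cv2.resize(a,(520,280)),cv2.resize(b,(520,320))]))
E
```

```text
t 5.88 p [0.6881 0.0574 0.0214] o [-1.800e+02  1.000e-01 -1.758e+02] F [-0.  -0.5  0.9] g 1.0
[ 0.2789 -0.0232]
False
t 7.59 p [0.6098 0.0482 0.0202] o [-180.    -0.  -171.7] F [2.3 0.3 2.5] g 1.0
[ 0.2002 -0.021 ]
True
t 8.53 p [0.5917 0.046  0.0227] o [-180.     1.  -171.8] F [ 2.6 -0.4  1.3] g 1.0
[ 0.1819 -0.0206]
t 8.83 p [0.5919 0.046  0.0222] o [-180.     0.9 -171.8] F [ 0.3 -0.   0.3] g 0.997
```

View pics/c2.png

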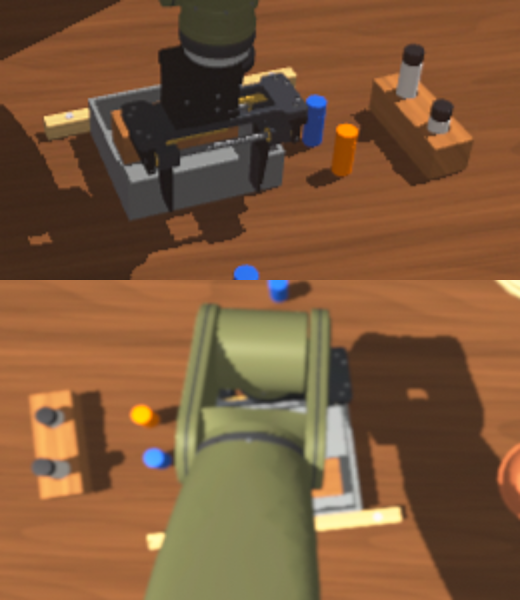

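```bash
python3 - <<'E'
from h import *
yaw=180+np.degrees(ST[2])
print(arm.move_straight(w(ST,.165,-.0205,.02),[180,0,yaw],vel=.02,contact_N=25)); ob(); arm.wait(.3); ob()
arm.move_straight(w(ST,.198,-.0205,.022),[180,0,yaw],vel=.08); ob()
arm.move_straight(w(ST,.198,-.0205,.17),vel=.25)
y=np.degrees(.18)+180
T=np.array([.479,.305])
print(arm.ik([*T,.20],[180,0,y]))
arm.movep([*w(ST,.15,.12,0)[:2],.25],[180,0,y]); ob()
cv2.imwrite("pics/s3.png",vision.read_camera("scene")[:,:,::-1])
D={("scene",t):vision.trace("scene",t) for t in("tray","tray_vial_center","tall_vial_center")}
cv2.imwrite("pics/t3.png",vision.read_camera("top")[:,:,::-1])
for t in("tray","tray_vial_center","tall_vial_center","rack"): D["top",t]=vision.trace("top",t)
import pickle; pickle.dump(D,open("d3.pkl","wb"))
for k,v in D.items(): print(k,[(np.round(q["point"]),round(q["conf"],2),q["pixels"].sum()) for q in v])
E
```

```text
True
t 9.62 p [0.5919 0.0459 0.0269] o [-179.9    2.  -171.8] F [ 4.7  1.6 -1.9] g 0.999
t 9.93 p [0.5919 0.0459 0.0265] o [-179.9    2.  -171.8] F [ 5.3  1.5 -1.3] g 0.999
t 10.29 p [0.607  0.0484 0.0215] o [ 1.800e+02 -1.000e-01 -1.717e+02] F [-0.5  0.2 -0.8] g 0.999
[ 27.0704972   -2.70908936 106.0698328    0.          76.63925656
 -73.24274312]
t 11.74 p [0.5394 0.1799 0.248 ] o [-180.    -0.2 -169.7] F [ 0.5  0.6 -0.2] g 0.999
('scene', 'tray') [(array([203., 268.]), 0.59, np.int64(4932))]
('scene', 'tray_vial_center') [(array([277., 299.]), 0.74, np.int64(317)), (array([178., 284.]), 0.64, np.int64(191)), (array([187., 333.]), 0.58, np.int64(239)), (array([204., 269.]), 0.24, np.int64(5011))]
('scene', 'tall_vial_center') [(array([166., 388.]), 0.83, np.int64(276))]
('top', 'tray') [(array([240., 261.]), 0.63, np.int64(6043))]
('top', 'tray_vial_center') [(array([217., 181.]), 0.65, np.int64(84)), (array([240., 193.]), 0.52, np.int64(140)), (array([132., 262.]), 0.44, np.int64(167)), (array([255., 247.]), 0.39, np.int64(108))]
('top', 'tall_vial_center') [(array([246., 127.]), 0.7, np.int64(188))]
('top', 'rack') [(array([234., 135.]), 0.83, np.int64(474)), (array([242., 263.]), 0.26, np.int64(6044))]
```

```bash
python3 - <<'E'
import cv2,numpy as np
cv2.imwrite("pics/c3.png",np.hstack([cv2.resize(cv2.imread("pics/s3.png")[100:300,180:440],(400,308)),cv2.resize(cv2.imread("pics/t3.png")[130:330,100:360],(400,308))]))
E
```

```text
(no output)
```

View pics/c3.png

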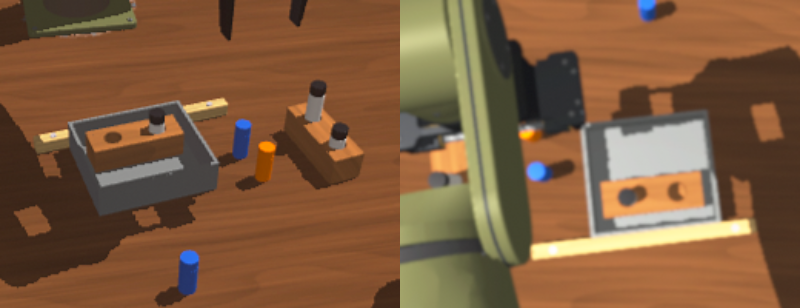

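```bash
python3 - <<'E'
from h import *
import pickle
D=pickle.load(open("d3.pkl","rb"))
st=ST
def rel(p,f):
    c,s=np.cos(f[2]),np.sin(f[2]);d=p[:2]-f[:2];return np.round([c*d[0]+s*d[1],-s*d[0]+c*d[1]],4)
g=w(ST,.09,-.016,0)
for cams in (["top"],["scene"],["top","scene"]):
    q,i=fit({n:D[n,"tray"][0]["pixels"] for n in cams},box(.16,.18,0,.05),[g[0],g[1],ST[2]])
    print(cams,q.round(4),round(i,3),"in stop",rel(q,ST),np.degrees(q[2]-ST[2]).round(2),"hole",w(q,-.03,-.035,0).round(4), "vialhole",w(q,-.03,.035,0).round(4))
for cams,s,idx in ((["top"],0,3),(["scene"],0,1)):
    q,i=fit({n:D[n,"tray_vial_center"][idx]["pixels"] for n in cams},cyl(.024,.045,.075),[*w(ST,.06,.02,0)[:2],0],False); print(cams,q[:2].round(4),round(i,3))
    q,i=fit({n:D[n,"tall_vial_center"][0]["pixels"] for n in cams},cyl(.024,.045,.105),[.479,.305,0],False); print(" tall",q[:2].round(4),round(i,3))
E
```

```text
['top'] [0.5009 0.0353 0.1433] 0.961 in stop [ 0.0905 -0.0181] -0.06 hole [ 0.4762 -0.0036  0.    ] vialhole [0.4662 0.0657 0.    ]
['scene'] [0.4968 0.0314 0.1476] 0.95 in stop [ 0.0859 -0.0214] 0.18 hole [ 0.4723 -0.0077  0.    ] vialhole [0.462  0.0616 0.    ]
['top', 'scene'] [0.4997 0.0338 0.1462] 0.935 in stop [ 0.0892 -0.0194] 0.1 hole [ 0.4752 -0.0052  0.    ] vialhole [0.465  0.0641 0.    ]
['top'] [0.4657 0.065 ] 0.906
 tall [0.4807 0.3084] 0.804
['scene'] [0.4654 0.0623] 0.849
 tall [0.4778 0.3057] 0.943
```

```bash
python3 - <<'E'
from h import *
y=190.3; T=np.array([.479,.3065])
arm.set_gripper(.6)
arm.movep([*T,.16],[180,0,y]); o0=ob()
print(arm.move_straight([*T,.066],vel=.12,contact_N=6)); o0=ob()
if abs(o0["eef_pos"][2]-.066)<.004:
    arm.set_gripper(0,grasp_force=6); o=ob()
    print("width mm",o["gripper_width"]*95, "dF",np.round(o["contact_force"]-o0["contact_force"],2),np.round(o["ft_torque"]-o0["ft_torque"],3))
    cv2.imwrite("pics/s4.png",vision.read_camera("scene")[:,:,::-1])
E
```

```text
t 13.72 p [0.4798 0.3064 0.1609] o [-1.800e+02  1.000e-01 -1.697e+02] F [ 1.1 -0.6  0.3] g 0.6
False
t 14.66 p [0.4798 0.3068 0.067 ] o [ 1.800e+02  1.000e-01 -1.697e+02] F [-0.2 -0.2 -0.1] g 0.601
t 15.29 p [0.4791 0.3066 0.0662] o [ 180.     0.  -169.7] F [-0.   0.2  1.1] g 0.249
width mm 23.66157826298292 dF [0.17 0.36 1.22] [ 0.008  0.095 -0.051]
```

View pics/s4.png

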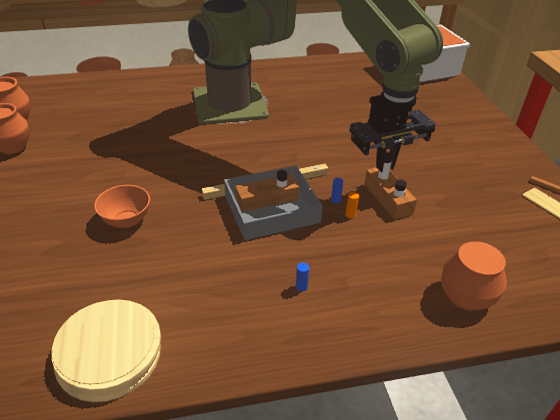

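The jaws closed on the vial at 23.7 mm with almost no side force. To centre it in the other axis too, I'll regrip at 90°.

```bash
python3 - <<'E'
from h import *
T=np.array([.479,.3065])
arm.set_gripper(.5)
js=[arm.ik([*T,.066],[180,0,a]) for a in (100.3,280.3)]
print([None if j is None else round(j[5],1) for j in js])
arm.movep([*T,.066],[180,0,100.3]); o0=ob()
arm.set_gripper(0,grasp_force=6); o=ob()
print("width mm",o["gripper_width"]*95, "dF",np.round(o["contact_force"]-o0["contact_force"],2),np.round(o["ft_torque"]-o0["ft_torque"],3))
E
```

```text
[np.float64(16.9), np.float64(-163.1)]
t 17.38 p [0.479  0.3065 0.066 ] o [-180.     0.   100.3] F [ 0.  -0.2  0. ] g 0.499
t 17.9 p [0.479  0.3065 0.066 ] o [-180.    -0.   100.3] F [ 0.   0.4 -0. ] g 0.251
width mm 23.807104221369684 dF [ 0.01  0.57 -0.03] [ 0.044  0.03  -0.024]
```

```bash
python3 - <<'E'
from h import *
import pickle
T=np.array([.479,.3065]); H=np.array([.4746,-.0055])
arm.set_gripper(0,grasp_force=15)
arm.move_straight([*T,.19],vel=.15); ob()
arm.movep([*H,.19],[180,0,98.3]); ob()
arm.move_straight([*H,.112],vel=.15); ob()
im=vision.read_camera("scene"); cv2.imwrite("pics/s5.png",im[:,:,::-1])
D={}
for t in ("tall_vial_center","tray"): D["scene",t]=vision.trace("scene",t)
im2=vision.read_camera("top"); cv2.imwrite("pics/t5.png",im2[:,:,::-1])
for t in ("tall_vial_center","tray"): D["top",t]=vision.trace("top",t)
pickle.dump(D,open("d5.pkl","wb"))
for k,v in D.items(): print(k,[(np.round(q["point"]),round(q["conf"],2),q["pixels"].sum()) for q in v])
P=sensors.observe()["eef_pos"]
z=cv2.resize(im[130:250,200:360,::-1],None,fx=5,fy=5,interpolation=cv2.INTER_CUBIC)
def line(Q,c): 
    u=((proj("scene",Q)+.5-[200,130])*5).astype(int); cv2.polylines(z,[u.reshape(-1,1,2)],True,c,1)
line(cyl(.027,.045,.045)[::2]+[H[0],H[1],0],(0,255,255))
for zz in (.061,.061+.03): line(cyl(.024,zz,zz)[::2]+[P[0],P[1],0],(0,255,0))
cv2.imwrite("pics/c5.png",z)
E
```

```text
t 19.09 p [0.4783 0.3061 0.1887] o [-179.9    0.   100.3] F [-0.   0.1 -0.6] g 0.25
t 20.28 p [ 0.4747 -0.0049  0.1898] o [-180.    -0.    98.3] F [-0.1  0.4  0.2] g 0.255
t 20.95 p [ 0.4752 -0.0052  0.1126] o [180.    0.   98.3] F [ 0.3 -0.6 -0.5] g 0.248
('scene', 'tall_vial_center') [(array([176., 255.]), 0.55, np.int64(169)), (array([205., 270.]), 0.43, np.int64(4802))]
('scene', 'tray') [(array([205., 268.]), 0.73, np.int64(4714))]
('top', 'tall_vial_center') []
('top', 'tray') [(array([238., 230.]), 0.68, np.int64(1496))]
```

View pics/c5.png

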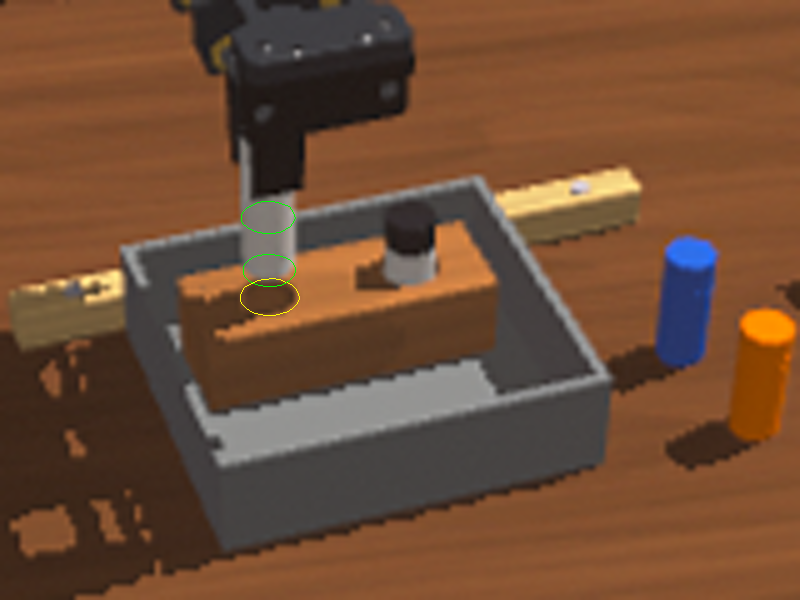

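View pics/t5.png

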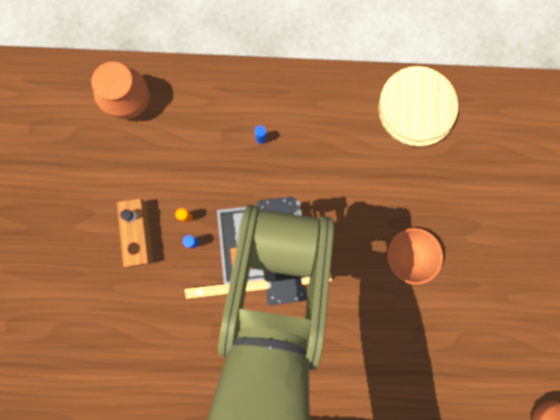

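```bash
python3 - <<'E'
from h import *
H=np.array([.4746,-.0055])
outs=[]
for n in("scene","top"):
    im=cv2.imread(f"pics/{n[0]}3.png"); c=proj(n,[[*H,.045]])[0]; x0,y0=(c-[20,15]).astype(int)
    z=cv2.resize(im[y0:y0+30,x0:x0+40],None,fx=10,fy=10,interpolation=cv2.INTER_CUBIC)
    u=((proj(n,cyl(.027,.045,.045)[::2]+[*H,0])+.5-[x0,y0])*10).astype(int); cv2.polylines(z,[u.reshape(-1,1,2)],True,(0,255,255),1)
    outs.append(z)
im=cv2.imread("pics/s5.png");c=proj("scene",[[*H,.045]])[0]; x0,y0=(c-[20,20]).astype(int)
z=cv2.resize(im[y0:y0+30,x0:x0+40],None,fx=10,fy=10,interpolation=cv2.INTER_CUBIC)
for zz,hh,d in ((.061,(.4752,-.0052),.024),(.045,H,.027)):
    u=((proj("scene",cyl(d,zz,zz)[::2]+[*hh,0])+.5-[x0,y0])*10).astype(int); cv2.polylines(z,[u.reshape(-1,1,2)],True,(0,255,255),1)
outs.append(z)
cv2.imwrite("pics/c6.png",np.vstack([np.hstack(outs[:2]),np.hstack([outs[2],outs[2]*0])]))
E
```

```text
(no output)
```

View pics/c6.png

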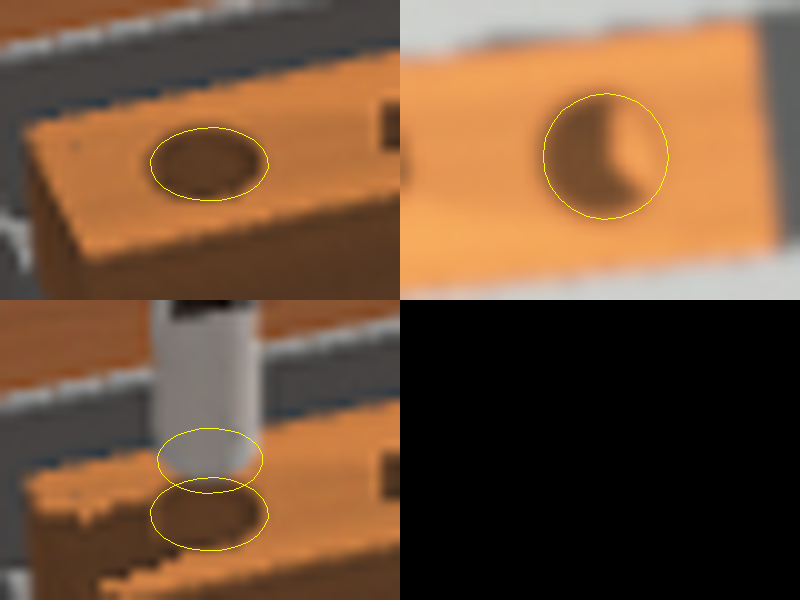

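```bash
python3 - <<'E'
from h import *
H=np.array([.4755,-.0056])
offs=[(0,0),(.0015,0),(-.0015,0),(0,.0015),(0,-.0015),(.003,0),(.002,.0015),(.002,-.0015),(-.002,.0015),(-.002,-.0015)]
for dx,dy in offs:
    p=H+[dx,dy]
    arm.move_straight([*p,.099],vel=.05); 
    c=arm.move_straight([*p,.084],vel=.04,contact_N=5)
    o=ob(); print(dx,dy,c)
    if o["eef_pos"][2]<.0875: print("in"); break
    arm.move_straight([*p,.099],vel=.05)
    if o["clock"]>35: break
E
```

```text
t 22.18 p [ 0.4753 -0.0056  0.0837] o [-180.    -0.    98.3] F [-0.3  0.1 -0.5] g 0.252
0 0 False
in
```

```bash
python3 - <<'E'
from h import *
H=np.array([.4755,-.0056])
print(arm.move_straight([*H,.0655],vel=.03,contact_N=8)); ob()
cv2.imwrite("pics/s7.png",vision.read_camera("scene")[:,:,::-1])
cv2.imwrite("pics/c7.png",cv2.resize(cv2.imread("pics/s7.png")[130:250,200:360],None,fx=5,fy=5,interpolation=cv2.INTER_CUBIC))
E
```

```text
True
t 22.78 p [ 0.4752 -0.0055  0.0658] o [-179.9   -0.    98.3] F [-0.3 -0.4  4.4] g 0.248
```

View pics/c7.png

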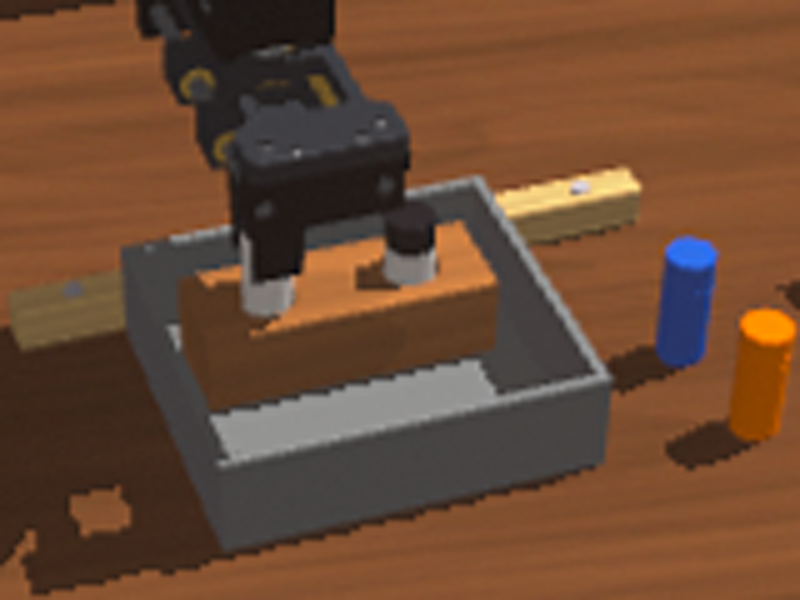

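The vial is seated in the hole, with bottom contact at TCP z 0.066 as expected. Next: release, retreat and check.

```bash
python3 - <<'E'
from h import *
import pickle
arm.set_gripper(.5); ob()
arm.move_straight([.4755,-.0056,.20],vel=.12); ob()
arm.movep([.40,.30,.28],[180,0,120]); ob()
D={}
for n in("scene","top"):
    cv2.imwrite(f"pics/{n}8.png",vision.read_camera(n)[:,:,::-1])
    for t in("tray","tall_vial_center","short_vial_center","stop"): D[n,t]=vision.trace(n,t); print(n,t,[(np.round(q["point"]),round(q["conf"],2),q["pixels"].sum()) for q in D[n,t]])
for n in ("top","scene"):
    q,i=fit({n:D[n,"tray"][0]["pixels"]},box(.16,.18,0,.05),[.5,.034,.144]); print(n,q.round(4),np.degrees(q[2]).round(2),round(i,3))
    for r in D[n,"tall_vial_center"][:2]:
        v,i=fit({n:r["pixels"]},cyl(.024,.045,.105),[.475,-.005,0],False); print(" tall",v[:2].round(4),round(i,3),"hole",w(q,-.03,-.035,0)[:2].round(4))
cv2.imwrite("pics/c8.png",np.hstack([cv2.resize(cv2.imread("pics/scene8.png")[120:300,180:420],(400,300)),cv2.resize(cv2.imread("pics/top8.png")[150:330,120:360],(400,300))]))
E
```

```text
t 23.48 p [ 0.4745 -0.0055  0.0651] o [-179.9   -0.    98.3] F [-0.3  0.4  0.5] g 0.501
t 24.75 p [ 0.4749 -0.0055  0.1989] o [-1.798e+02 -1.000e-01  9.830e+01] F [-0.7  0.   0.1] g 0.502
t 25.98 p [0.4002 0.2992 0.2793] o [-179.9    0.   119.9] F [-0.1  0.  -0.6] g 0.499
scene tray [(array([204., 270.]), 0.78, np.int64(4806))]
scene tall_vial_center [(array([179., 251.]), 0.62, np.int64(239))]
scene short_vial_center [(array([187., 398.]), 0.7, np.int64(150))]
scene stop [(array([184., 224.]), 0.92, np.int64(520))]
top tray [(array([240., 260.]), 0.86, np.int64(6056))]
top tall_vial_center [(array([254., 279.]), 0.66, np.int64(140))]
top short_vial_center [(array([240., 262.]), 0.73, np.int64(6085)), (array([215., 129.]), 0.55, np.int64(140)), (array([236., 134.]), 0.21, np.int64(1792))]
top stop [(array([284., 254.]), 0.9, np.int64(1234))]
top [0.501  0.0353 0.1423] 8.15 0.95
 tall [ 0.4749 -0.0029] 0.888 hole [ 0.4763 -0.0036]
scene [0.497  0.0313 0.1382] 7.92 0.913
 tall [ 0.4742 -0.0084] 0.838 hole [ 0.4721 -0.0075]
```

View pics/c8.png

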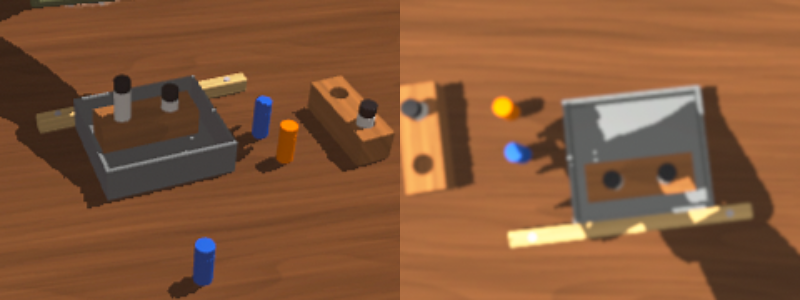

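```bash
python3 - <<'E'
from h import *
arm.finish_job(); ob()
E
```

```text
the job is handed in; nothing more can be done
the job is handed in; nothing more can be done
```

I dragged the tray flush to the strip, stood the tall vial in the tray's empty hole, and handed the job in. The clock read about 26 s of the 53 s at my last reading. The simulator gives no verdict, so the checks below are my own.

- **Tray drag:** I set both fingertips behind the far lip and pulled the tray flat to the strip, turning it about 4° to line up. I then pressed until the force changed by 18 N, and again by 25 N.
- **Vial move:** I gripped the tall vial twice, the second time turned 90°, to centre it, and carried it over. It went in on the first try, and I felt the hole's floor with the tool tip at 0.066 m, the height expected for fully down.

**Last checks:**
- **Tray flush:** The top camera puts the tray centre 90.5 mm from the strip's centre line, against 90 mm for flush. It was measured right after the drag; a final fit agrees within about 0.5 mm and 0.2° of the strip's angle.
- **Tall vial:** The top camera puts it 1.6 mm from the hole centre, standing upright.
- **Everything else:** The final pictures show both short vials standing, the look-alikes in place, and the gripper clear of everything. The arm's path stayed well away from the bowl.

**Disagreement:** The two cameras differ by about 4 mm in both x and y on the tray's position. The scene camera alone puts the tray about 4 mm closer to the strip than flush, which isn't possible, so I put this down to calibration. It also puts the vial about 2 mm from the hole centre, within the limit.

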